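# Fetch the ramekin from behind the salt and pepper

### The job

Fetch the small white ramekin out of the back corner of the cart: first clear the orange pepper grinder and the glass salt shaker that crowd it onto the dark chopping board, both standing there before you move the ramekin, then stand the ramekin in the middle of the plate. After that put the grinder and the shaker back, each where it stood at the start. Set everything down upright and gently, drop or tip nothing, and do not shift the blue mug, the spoon rest or the two forks.

Things in the scene. Friction and masses are not known exactly. Their poses are not given: they have to be found in the camera images.
- grinder: Pepper grinder: orange plastic, upright, round, 125 mm tall, 0.2 kg. Foot 54 mm across, straight body 48 mm across from 32 to 96 mm high (grip it from above at 75 to 90 mm: lower down the gripper's body may meet the knob), short neck, ribbed turning knob 38 mm across on top. Origin: centre of underside, z up. It stands on the robot's side of the ramekin, 6 to 12 mm clear of it.
- shaker: Salt shaker: clear glass, white salt inside, domed steel cap; upright, round, 88 mm tall, 0.16 kg. Foot 44 mm across, straight glass 42 mm across from 12 to 66 mm high (grip it there, at 50 to 60 mm). Origin: centre of underside, z up. It stands on the robot's side of the ramekin, 11 to 17 mm clear of it. Shaker and grinder, 96 to 104 mm apart axis to axis, swap places from start to start.
- ramekin: Ramekin: small white ceramic dish, straight-sided with fine ribs, 63 mm across over the ribs (60 mm for the fingers), 36 mm high, wall 4 mm, open at the top, empty, 0.13 kg. Origin: centre of underside, z up. It stands on the cart top behind the grinder and the shaker, so near them that a gripper has scarcely room to go down round it until they are gone.
- board: The chopping board, the place to set things aside: a loose dark wooden slab lying flat, 150 mm (its x) by 190 mm (its y) by 18 mm thick, with a dark dot (hanging hole) in one corner. Origin at the centre of its underside, so its top is 18 mm above the origin. It has room for the grinder and the shaker side by side along its y. The board and the plate swap places from start to start.
- plate: The side plate, the place for the ramekin: loose white ceramic, round, 180 mm across, rim 16 mm high. Origin at the centre of its underside; the flat floor is 6 mm above the origin and about 110 mm across, beyond which the plate slopes up to its rim.
- mug: Bystander: the blue ceramic mug, upside down, 82 mm across, 95 mm tall, handle standing out 76 mm from its axis along its +y. Origin at the centre of its lower side. Leave it where it is.
- spoon_rest: Bystander: the white ceramic spoon rest, a shallow round bowl 84 mm across and 13 mm high with a flat tail reaching 92 mm from the bowl's centre along its -x. Origin under the bowl's centre. Leave it where it is.
- fork_a: Bystander: a steel table fork lying flat, 192 mm long, 24 mm wide, about 5 mm thick, tines along its +x. Origin under its middle. Leave it where it is.
- fork_b: Bystander: a second fork, the same as the first, lying beside it farther from the robot. Leave it where it is.

How it is judged:
By the outcome, as a careful person would: the job done as asked, in the order asked, and still so for the second after the job is handed in, with the robot touching nothing.
It also fails if it takes over 128 s, if anything falls off the work surface, if the arm or the gripper's body presses on something with over 40 N, if the wrist force passes 120 N, or if a joint passes its speed limit or range.

### The arm

A 7-joint arm with a two-finger parallel gripper is mounted at the origin on the work surface. World frame = base frame: x ahead of the robot, y to its left, z up, the work surface at z = 0. Lengths are in m, angles in rad, forces in N, time in s.
With the tool pointing down it reaches from about 0.425 to 1.025 m from the base axis. Payload 9.4 kg.
Tool frame: the origin (TCP) lies on the centre line of the jaws, within the pads' length; the fingertips stand 25 mm ahead of it and the grasp point (between the pads) lies 6 mm ahead of it; z points along the fingers, y is the line along which they close (so a half turn about z gives the same grasp; the last joint's range is limited). The gripper opens to 85 mm and grips with 20 to 120 N. Pads are 22 mm wide; open, the fingers measure 114 mm over their backs; the gripper's body (76 mm by 85 mm) begins 54 mm behind the grasp point. The pads swing forward as they close: fully open they stand 13 mm farther back than shut.
Start: joints at [-1.341, 0.599, -0.003, 1.599, 0.002, 0.943, -0.08], TCP at [0.219, 0.691, 0.256] pointing down, gripper open.
Joint ranges: [-2.57, 2.57], [-0.35, 1.97], [-1.29, 1.29], [0.11, 2.56], [-1.05, 4.19], [0.11, 1.86], [-2.63, 2.63]. Speed limits (rad/s): [2.22, 2.22, 3.01, 3.01, 3.14, 3.14, 3.14].

### API

Orientations are given as a 3x3 rotation matrix whose columns are the frame's x, y, z axes.
In Python, from cell import arm gives the robot as it stands.
- The arm moves only by the shell command python3 -m crank 'ROWS' [FORCE]. ROWS is JSON, a list of rows, each an object with "slide": the shift along the world's x, y, z in cm, a list of three; "turn": the turn, a rotation vector about the world's x, y, z in rad, a list of three; "claw": the opening, from 0 (shut) to 1 (fully open). A call has 1 to 12 rows; each row is the pose to reach, as a shift and turn from the pose commanded when the call began; what a row does not reach only later rows make up. A row lasts 1/8 s, in which the tool goes at most 62.5 mm and 10.7 degrees, less where a joint would pass 70% of its speed; a pose out of reach is approached as far as the arm can. A call with a gripper value outside its range is refused whole. The fingers move at their own pace and stop on an object; FORCE is the grip in N (left out, the last holds). Time passes only in rows, so rows that repeat a pose let the fingers close. It gives the time, the measured TCP pose, the force, the opening and the grip force at its end, in the units of the state.
- arm.observe(): the state, without advancing time (a new reading comes with each control period).
- arm.snapshot(name): name is "scene" or "top" or "wrist"; returns a dict with "img" (400x640x3 uint8, red, green, blue), "depth" (400x640 float32, m along the optical axis (not along the pixel's ray), 0 where there is no reading), "vertical_fov" (degrees; the focal length in pixels is half the picture's height over the tangent of half this angle, whatever the lens; pixels are square), "cx", "cy" (the principal point, pixels), "T" (4x4, takes a point from camera to world coordinates). Camera axes: x right, y up, looking along -z (the intrinsics and any distortion apply to the point x, -y, -z); pixel columns grow to the right and rows downward; lengths in m; the calibration is good to about 2 mm. A picture is of the moment at which its call begins.
- arm.finish_job(): hands the job in; it is judged then, once.
The state is a dict: "t": time; "joint_pos": joint angles; "joint_velocities": joint speeds; "joint_torque": joint torques, N m; "ee_pos": TCP position; "tool_rot": TCP orientation; "contact_force": force on the tool from outside, world axes, zero at the start; "wrist_torque": the same for the moment, N m; "width": finger opening in m; "grasp_force": force on a finger pad.
Only numpy, scipy, OpenCV 4.12 (cv2) and the standard library are available. Lean on these libraries where they do the work, as an engineer would, in place of code of your own. Each camera call takes 0.05 s, during which the arm holds its last target. There are 200 camera calls.

## Working session

There is one attempt and no reset: what is moved stays moved. The work goes in short steps, Python scripts to look and compute and a shell command to move; the robot and the scene stay as the last step left them, time stands still between calls to the robot, and variables do not carry over. Pictures are saved under pics/ and viewed, at most 14 in all, crops included, and the job is handed in when it is done.

```bash
ls; mkdir -p pics; python3 - <<'E'
from cell import arm
import cv2,numpy as np
s=arm.observe();print(s['t'],s['ee_pos'],np.round(s['tool_rot'],3),s['width'])
for n in ['scene','top']:
    d=arm.snapshot(n);np.savez('%s0.npz'%n,**d)
    cv2.imwrite('pics/%s0.png'%n,d['img'][:,:,::-1]);print(n,d['vertical_fov'],d['cx'],d['cy'],np.round(d['T'],3).tolist(),[k for k in d],(d['depth']>0).mean())
E
```

```text
pics
0.0 [0.21885396 0.6907286  0.25543352] [[-0.953  0.302 -0.   ]
 [ 0.302  0.953 -0.002]
 [-0.    -0.002 -1.   ]] 0.08542064393299453
scene 54.678312264084326 317.6832922502343 207.32841777370047 [[-0.77, -0.521, 0.368, 0.894], [0.637, -0.622, 0.455, 0.369], [-0.008, 0.585, 0.811, 0.715], [0.0, 0.0, 0.0, 1.0]] ['img', 'depth', 'vertical_fov', 'cx', 'cy', 'T'] 0.99597265625
top 47.89459008812393 317.5621971910543 206.29024861919572 [[0.013, 0.992, -0.124, 0.472], [-1.0, 0.013, 0.003, 0.023], [0.004, 0.124, 0.992, 1.023], [0.0, 0.0, 0.0, 1.0]] ['img', 'depth', 'vertical_fov', 'cx', 'cy', 'T'] 0.996046875
```

View pics/scene0.png

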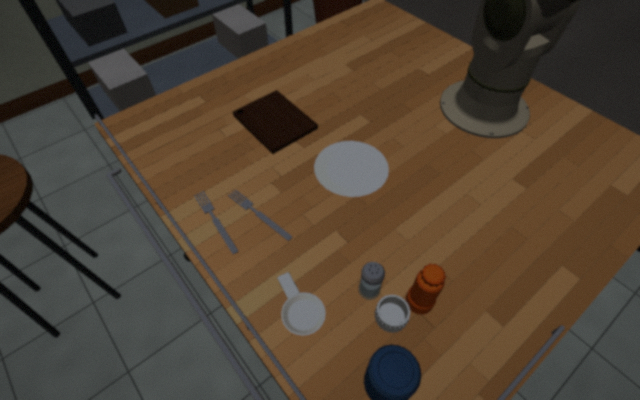

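View pics/top0.png

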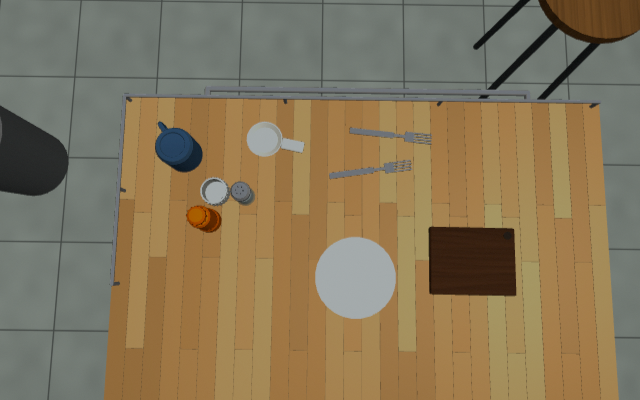

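The top view shows:
- grinder at (205,218)
- shaker at (241,192)
- ramekin at (215,191)
- mug at (178,148)
- spoon rest at (265,140)
- plate at (355,278)
- board at (472,261), with its dot at the upper right

The scene view agrees with this.

```bash
cat > h.py <<'E'
import numpy as np,cv2
def f(d): return 200/np.tan(np.radians(float(d['vertical_fov']))/2)
def cloud(d):
    v,u=np.mgrid[0:400,0:640];z=d['depth'];F=f(d)
    P=np.stack([(u-d['cx'])/F*z,-(v-d['cy'])/F*z,-z],-1)
    return P@d['T'][:3,:3].T+d['T'][:3,3]
def ray(d,uv,h):
    uv=np.asarray(uv,float).reshape(-1,2);F=f(d)
    r=np.c_[(uv[:,0]-d['cx'])/F,-(uv[:,1]-d['cy'])/F,-np.ones(len(uv))]@d['T'][:3,:3].T
    o=d['T'][:3,3];return o+r*((h-o[2])/r[:,2])[:,None]
def circ(p,R=None):
    from scipy.optimize import least_squares
    c=p[:,:2].mean(0)
    s=least_squares(lambda q:np.hypot(p[:,0]-q[0],p[:,1]-q[1])-(q[2] if R is None else R),[*c,.03],loss='soft_l1',f_scale=.002)
    return np.round(s.x,4)
E
python3 - <<'E'
from h import *
for n in ['top','scene']:
    d=dict(np.load(n+'0.npz'));P=cloud(d);I=d['img'].astype(int);r,g,b=I[...,0],I[...,1],I[...,2]
    ok=(d['depth']>0)
    on=ok&(P[...,0]>.3)&(P[...,0]<1)&(abs(P[...,1])<.6)
    t=on&(P[...,2]<.004)&(P[...,2]>-.01);print(n,'table z',np.median(P[...,2][on]))
    org=on&(r>120)&(g<.55*r)&(b<60)&(P[...,2]>.03)
    p=P[org];print('orange',len(p),p[:,2].max());
    k=p[(p[:,2]>.118)];print(' knob top mean',k.mean(0),(k.min(0)+k.max(0))/2,len(k))
    bd=p[(p[:,2]>.04)&(p[:,2]<.09)];print(' body fit',circ(bd,.024),len(bd))
    G=circ(bd,.024)[:2]
    # raised blobs
    m=(on&(P[...,2]>.02)).astype(np.uint8)
    nl,L,st,c=cv2.connectedComponentsWithStats(m)
    for i in range(1,nl):
        if st[i,4]>60:
            q=P[L==i];print(' blob',c[i].round(),st[i,4],q.mean(0).round(3),q.max(0).round(3),q.min(0).round(3))
    # plate: by grey bright; board dark
    gray=I.max(-1);sat=I.max(-1)-I.min(-1)
    for nm,mask,h in [('plate',on&(sat<30)&(gray>100),.016),('board',on&(gray<75)&(r>b+5),.018)]:
        mask=cv2.morphologyEx(mask.astype(np.uint8),cv2.MORPH_OPEN,np.ones((3,3)))
        cs=cv2.findContours(mask,cv2.RETR_EXTERNAL,cv2.CHAIN_APPROX_NONE)[0]
        for cc in sorted(cs,key=cv2.contourArea)[::-1][:3]:
            w=ray(d,cc,h)
            print(nm,cv2.contourArea(cc),'circ',circ(w),'rect',cv2.minAreaRect((w[:,:2]*1000).astype(np.float32)))
E
```

```text
top table z 0.001298728625124257
orange 285 0.12882696853871012
 knob top mean [0.56173679 0.26620011 0.12290483] [0.5625012  0.26623555 0.12345623] 170h.py:13: RuntimeWarning: Mean of empty slice.
  c=p[:,:2].mean(0)
  ret = um.true_divide(
Traceback (most recent call last):
  File "h.py", line 14, in circ
    s=least_squares(lambda q:np.hypot(p[:,0]-q[0],p[:,1]-q[1])-(q[2] if R is None else R),[*c,.03],loss='soft_l1',f_scale=.002)
ValueError: Initial guess is outside of provided bounds
```

```bash
cat > m.py <<'E'
from h import *
for n in ['top','scene']:
    d=dict(np.load(n+'0.npz'));P=cloud(d);I=d['img'].astype(int);r,g,b=I[...,0],I[...,1],I[...,2]
    on=(d['depth']>0)&(P[...,0]>.3)&(P[...,0]<1)&(abs(P[...,1])<.6)
    org=on&(r>60)&(g<.6*r)&(b<.25*r)&(P[...,2]>.03)
    p=P[org];print(n,'orange',len(p))
    for lo,hi,R in [(.118,.14,.019),(.036,.094,.024)]:
        k=p[(p[:,2]>lo)&(p[:,2]<hi)]
        if len(k)>9: print(lo,len(k),k.mean(0).round(4),((k.min(0)+k.max(0))/2).round(4),circ(k,R)[:2])
    m=(on&(P[...,2]>.02)).astype(np.uint8)
    nl,L,st,c=cv2.connectedComponentsWithStats(m)
    for i in range(1,nl):
        if st[i,4]>60:
            q=P[L==i];print(' blob',c[i].round(),st[i,4],'mean',q.mean(0).round(3),q.max(0).round(3),q.min(0).round(3))
    gray=I.max(-1);sat=I.max(-1)-I.min(-1)
    for nm,mask,h in [('plate',on&(sat<30)&(gray>100),.016),('board',on&(gray<75)&(r>b+5),.018)]:
        mask=cv2.morphologyEx(mask.astype(np.uint8),cv2.MORPH_OPEN,np.ones((3,3)))
        for cc in sorted(cv2.findContours(mask,cv2.RETR_EXTERNAL,cv2.CHAIN_APPROX_NONE)[0],key=cv2.contourArea)[::-1][:3]:
            w=ray(d,cc,h)
            print(nm,cv2.contourArea(cc),cc.mean((0,1)).round(),'circ',circ(w),'rect',np.round(np.hstack(cv2.minAreaRect((w[:,:2]*1000).astype(np.float32))),1))
    cv2.imwrite('pics/%sc.png'%n,cv2.resize((d['img'][120:250,140:330] if n=='top' else d['img'][240:400,260:470])[:,:,::-1],None,fx=3,fy=3,interpolation=2))
E
python3 m.py
```

```text
top orange 598
0.118 282 [0.5626 0.2651 0.1236] [0.5627 0.2662 0.1235] [0.5648 0.2708]
0.036 146 [0.5558 0.2488 0.0648] [0.5608 0.2561 0.065 ] [0.5631 0.2667]
 blob [282. 128.] 2449 mean [0.775 0.099 0.035] [0.851 0.47  0.042] [ 0.417 -0.6    0.02 ]
 blob [177. 148.] 1514 mean [0.71  0.323 0.081] [0.774 0.374 0.099] [0.674 0.288 0.02 ]
 blob [214. 191.] 243 mean [0.627 0.252 0.032] [0.659 0.281 0.04 ] [0.597 0.221 0.02 ]
 blob [241. 193.] 394 mean [0.617 0.183 0.077] [0.64  0.207 0.092] [0.599 0.165 0.021]
 blob [203. 218.] 666 mean [0.56  0.257 0.094] [0.589 0.286 0.129] [0.538 0.239 0.02 ]
plate 5055.0 [354. 277.] circ [ 0.4409 -0.0644  0.0882] rect [440.9 -64.4 177.  177.1   0.7]
plate 1133.5 [274. 141.] circ [0.7505 0.1367 0.045 ] rect [752.  120.2  80.2 128.7   1. ]
plate 891.0 [318.  90.] circ [-6.0998 -0.0997  6.9735] rect [862.7 -13.8 602.6  29.   90. ]
board 5579.5 [472. 261.] circ [ 0.4801 -0.3226  0.0964] rect [ 480.8 -322.7  190.4  147.2   89.6]
scene orange 720
0.118 362 [0.5656 0.2676 0.1227] [0.5642 0.2671 0.1226] [0.5581 0.2641]
0.036 48 [0.5794 0.2704 0.0696] [0.5718
[... 321 characters left out ...]
1 mean [0.629 0.254 0.031] [0.659 0.284 0.039] [0.598 0.222 0.02 ]
 blob [531. 363.] 561 mean [0.515 0.465 0.034] [0.607 0.469 0.038] [0.418 0.461 0.021]
 blob [392. 374.] 2555 mean [0.722 0.331 0.087] [0.756 0.371 0.098] [0.675 0.29  0.021]
plate 3232.5 [351. 169.] circ [ 0.4396 -0.0637  0.0889] rect [440.1 -63.9 179.1 178.4  82.6]
plate 1639.0 [297. 306.] circ [0.7497 0.1434 0.0416] rect [749.2 122.3 131.6  78.6  84.7]
plate 435.5 [391. 315.] circ [0.6283 0.253  0.022 ] rect [628.9 253.4  45.1  45.2  69.9]
board 2893.0 [274. 121.] circ [ 0.483  -0.3163  0.1019] rect [ 483.5 -316.8  202.5  156.5   89. ]
board 501.0 [421. 301.] circ [0.5616 0.2685 0.025 ] rect [565.5 269.8  59.   50.5  22.2]
```

View pics/topc.png

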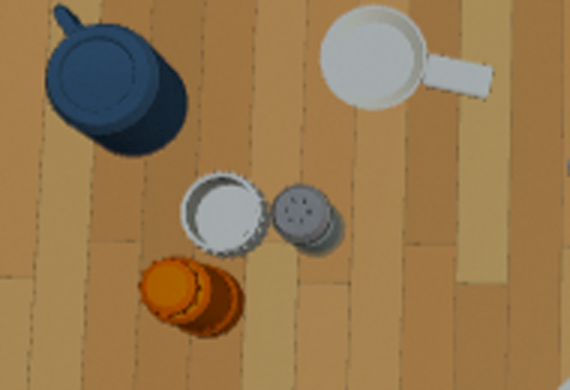

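The crop confirms the layout. The grinder stands at about (0.5635, 0.267) and the shaker at (0.620, 0.187). The ramekin is at (0.6285, 0.2525). Closing along world x suits every grasp, so I'll move above the grinder and turn the tool to match.

```bash
python3 -m crank '[{"slide":[2.9,-3.5,0],"turn":[0,0,-0.105],"claw":1},{"slide":[5.7,-7.1,0],"turn":[0,0,-0.21],"claw":1},{"slide":[8.6,-10.6,0],"turn":[0,0,-0.316],"claw":1},{"slide":[11.5,-14.1,0],"turn":[0,0,-0.42],"claw":1},{"slide":[14.4,-17.7,0],"turn":[0,0,-0.527],"claw":1},{"slide":[17.2,-21.2,0],"turn":[0,0,-0.632],"claw":1},{"slide":[20.1,-24.7,0],"turn":[0,0,-0.737],"claw":1},{"slide":[23,-28.3,0],"turn":[0,0,-0.843],"claw":1},{"slide":[25.9,-31.8,0],"turn":[0,0,-0.948],"claw":1},{"slide":[28.7,-35.3,0],"turn":[0,0,-1.053],"claw":1},{"slide":[31.6,-38.9,0],"turn":[0,0,-1.16],"claw":1},{"slide":[34.4,-42.4,0],"turn":[0,0,-1.264],"claw":1}]' 40
python3 -m crank '[{"slide":[0,0,0],"turn":[0,0,0],"claw":1},{"slide":[0,0,0],"turn":[0,0,0],"claw":1},{"slide":[0,0,0],"turn":[0,0,0],"claw":1}]'
python3 - <<'E'
from cell import arm
from h import *
s=arm.observe();print(s['t'],s['ee_pos'],np.round(s['tool_rot'],4).tolist(),s['joint_pos'],s['contact_force'])
d=arm.snapshot('wrist');np.savez('wrist1.npz',**d);cv2.imwrite('pics/w1.png',d['img'][:,:,::-1]);print(np.round(d['T'],3).tolist(),d['vertical_fov'])
P=cloud(d)
for lo,hi in [(.118,.135),(.078,.095),(.03,.042)]:
    m=((d['depth']>0)&(P[...,2]>lo)&(P[...,2]<hi)).astype(np.uint8);nl,L,st,c=cv2.connectedComponentsWithStats(m)
    for i in range(1,nl):
        if st[i,4]>150: q=P[L==i];print(lo,c[i].round(),st[i,4],q.mean(0).round(4),((q.max(0)+q.min(0))/2).round(4),(q.max(0)-q.min(0)).round(3))
E
```

```text
t: 1.6
ee_pos: [0.5636, 0.2659, 0.2561]
tool_rot: [[0.003, 1.0, -0.0], [1.0, -0.003, -0.0], [-0.0, -0.0, -1.0]]
contact_force: [1.1, 0.2, -0.1]
width: 0.0855
grasp_force: 0.0
t: 1.98
ee_pos: [0.5621, 0.2685, 0.256]
tool_rot: [[-0.003, 1.0, -0.001], [1.0, 0.003, 0.0], [0.0, -0.001, -1.0]]
contact_force: [0.1, 1.0, 0.5]
width: 0.0856
grasp_force: 0.0
1.975 [0.56207532 0.26845191 0.25602054] [[-0.0025, 1.0, -0.0008], [1.0, 0.0025, 0.0003], [0.0003, -0.0008, -1.0]] [-0.77469295  0.49492426  0.35293633  1.85881893 -0.22574508  0.82738031
 -0.3043944 ] [0.13650042 0.97331313 0.48119353]
[[1.0, -0.002, 0.0, 0.561], [0.001, 0.948, 0.318, 0.35], [-0.001, -0.318, 0.948, 0.374], [0.0, 0.0, 0.0, 1.0]] 71.2160532945205
0.118 [313. 202.] 1205 [0.5615 0.2682 0.1235] [0.5618 0.2666 0.1226] [0.039 0.04  0.009]
0.078 [463. 129.] 4962 [0.7084 0.3321 0.0909] [0.7114 0.3303 0.0865] [0.077 0.081 0.017]
0.078 [362. 255.] 856 [0.6178 0.1908 0.0854] [0.619  0.1884 0.0843] [0.041 0.039 0.012]
0.03 [547. 147.] 2614 [0.8419 0.2977 0.0347] [0.8432 0.2635 0.0342] [0.01  0.391 0.008]
0.03 [415. 123.] 208 [0.6798 0.3357 0.0361] [0.6868 0.3323 0.036 ] [0.028 0.073 0.012]
0.03 [365. 191.] 537 [0.6269 0.2535 0.0353] [0.6262 0.2534 0.0343] [0.059 0.059 0.008]
0.03 [  3. 357.] 188 [ 0.073  -0.0196  0.0339] [ 0.0659 -0.0226  0.0349] [0.026 0.071 0.01 ]
```

View pics/w1.png

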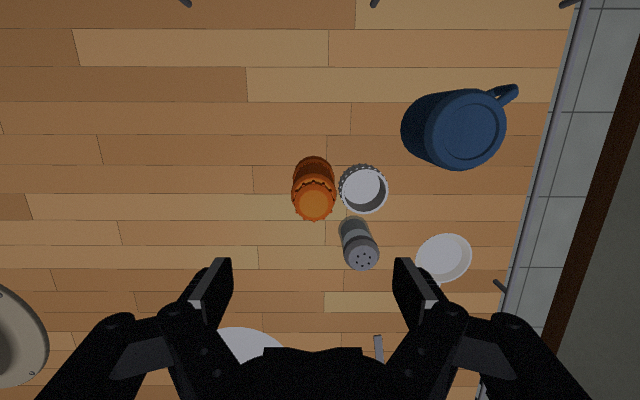

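The wrist view shows the grinder at (313,202), the shaker at (362,255) and the ramekin at (365,191). The tool sits over the grinder to within 1–2 mm, so I'll descend and grip it.

```bash
python3 -m crank '[{"slide":[0,-0.1,-3],"turn":[0,0,0],"claw":1},{"slide":[0,-0.1,-6],"turn":[0,0,0],"claw":1},{"slide":[0,-0.1,-9],"turn":[0,0,0],"claw":1},{"slide":[0,-0.1,-12],"turn":[0,0,0],"claw":1},{"slide":[0,-0.1,-14.5],"turn":[0,0,0],"claw":1},{"slide":[0,-0.1,-16],"turn":[0,0,0],"claw":1},{"slide":[0,-0.1,-16.7],"turn":[0,0,0],"claw":1},{"slide":[0,-0.1,-16.7],"turn":[0,0,0],"claw":1},{"slide":[0,-0.1,-16.7],"turn":[0,0,0],"claw":1},{"slide":[0,-0.1,-16.7],"turn":[0,0,0],"claw":0.7}]'
python3 -m crank '[{"slide":[0,0,0],"turn":[0,0,0],"claw":0.5},{"slide":[0,0,0],"turn":[0,0,0],"claw":0.4},{"slide":[0,0,0],"turn":[0,0,0],"claw":0.4},{"slide":[0,0,0],"turn":[0,0,0],"claw":0.4},{"slide":[0,0,0],"turn":[0,0,0],"claw":0.4}]' 40
```

```text
t: 3.28
ee_pos: [0.5633, 0.2663, 0.09]
tool_rot: [[-0.0, 1.0, 0.001], [1.0, 0.0, 0.001], [0.001, 0.001, -1.0]]
contact_force: [-0.3, -0.8, -0.2]
width: 0.07
grasp_force: 0.0
t: 3.9
ee_pos: [0.5631, 0.2663, 0.09]
tool_rot: [[0.0, 1.0, 0.0], [1.0, -0.0, 0.0], [0.0, 0.0, -1.0]]
contact_force: [-1.6, -0.5, 5.2]
width: 0.0468
grasp_force: 40.5
```

```bash
python3 -m crank '[{"slide":[0,0,0.5],"turn":[0,0,0],"claw":0.4},{"slide":[0,0,2],"turn":[0,0,0],"claw":0.4},{"slide":[0,0,4],"turn":[0,0,0],"claw":0.4},{"slide":[0,0,7],"turn":[0,0,0],"claw":0.4},{"slide":[0,0,10],"turn":[0,0,0],"claw":0.4},{"slide":[0,-1,12],"turn":[0,0,0],"claw":0.4},{"slide":[-0.5,-4,12],"turn":[0,0,0],"claw":0.4},{"slide":[-1.0,-8,12],"turn":[0,0,0],"claw":0.4},{"slide":[-1.6,-12,12],"turn":[0,0,0],"claw":0.4},{"slide":[-2.1,-16,12],"turn":[0,0,0],"claw":0.4},{"slide":[-2.6,-20,12],"turn":[0,0,0],"claw":0.4},{"slide":[-3.1,-24,12],"turn":[0,0,0],"claw":0.4}]'
python3 -m crank '[{"slide":[-0.5,-4,0],"turn":[0,0,0],"claw":0.4},{"slide":[-1,-8,0],"turn":[0,0,0],"claw":0.4},{"slide":[-1.6,-12,0],"turn":[0,0,0],"claw":0.4},{"slide":[-2.1,-16,0],"turn":[0,0,0],"claw":0.4},{"slide":[-2.6,-20,0],"turn":[0,0,0],"claw":0.4},{"slide":[-3.1,-24,0],"turn":[0,0,0],"claw":0.4},{"slide":[-3.7,-28,0],"turn":[0,0,0],"claw":0.4},{"slide":[-4.2,-32,0],"turn":[0,0,0],"claw":0.4},{"slide":[-4.7,-36,0],"turn":[0,0,0],"claw":0.4},{"slide":[-5.1,-38.5,0],"turn":[0,0,0],"claw":0.4},{"slide":[-5.1,-39.3,0],"turn":[0,0,0],"claw":0.4},{"slide":[-5.1,-39.3,0],"turn":[0,0,0],"claw":0.4}]'
python3 -m crank '[{"slide":[0,0,-1],"turn":[0,0,0],"claw":0.4},{"slide":[0,0,-3],"turn":[0,0,0],"claw":0.4},{"slide":[0,0,-5.5],"turn":[0,0,0],"claw":0.4},{"slide":[0,0,-7.5],"turn":[0,0,0],"claw":0.4},{"slide":[0,0,-8.5],"turn":[0,0,0],"claw":0.4},{"slide":[0,0,-9.1],"turn":[0,0,0],"claw":0.4},{"slide":[0,0,-9.4],"turn":[0,0,0],"claw":0.4},{"slide":[0,0,-9.4],"turn":[0,0,0],"claw":0.4},{"slide":[0,0,-9.4],"turn":[0,0,0],"claw":0.4}]'
python3 - <<'E'
from cell import arm
from h import *
d=arm.snapshot('top');np.savez('top2.npz',**d);cv2.imwrite('pics/t2.png',d['img'][:,:,::-1])
E
```

```text
t: 5.4
ee_pos: [0.5313, 0.0241, 0.2097]
tool_rot: [[0.001, 1.0, -0.0], [1.0, -0.001, -0.0], [-0.0, -0.0, -1.0]]
contact_force: [0.7, -1.2, -1.5]
width: 0.0469
grasp_force: 41.5
t: 6.9
ee_pos: [0.4807, -0.3667, 0.2093]
tool_rot: [[0.001, 1.0, -0.0], [1.0, -0.001, 0.0], [0.0, -0.0, -1.0]]
contact_force: [0.3, 0.1, -2.0]
width: 0.0474
grasp_force: 41.5
t: 8.02
ee_pos: [0.4811, -0.3671, 0.1158]
tool_rot: [[0.0, 1.0, 0.001], [1.0, -0.0, -0.0], [-0.0, 0.001, -1.0]]
contact_force: [0.1, 0.1, -2.6]
width: 0.0471
grasp_force: 41.5
```

View pics/t2.png

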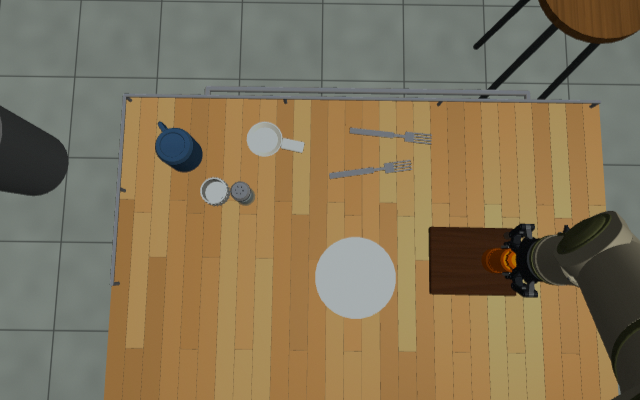

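The top view shows the grinder held above the right part of the board at (503,260). About 8 mm is left, so I'll lower it slowly.

```bash
python3 -m crank '[{"slide":[0,0,-0.2],"turn":[0,0,0],"claw":0.4},{"slide":[0,0,-0.4],"turn":[0,0,0],"claw":0.4},{"slide":[0,0,-0.5],"turn":[0,0,0],"claw":0.4},{"slide":[0,0,-0.6],"turn":[0,0,0],"claw":0.4},{"slide":[0,0,-0.65],"turn":[0,0,0],"claw":0.4},{"slide":[0,0,-0.7],"turn":[0,0,0],"claw":0.4},{"slide":[0,0,-0.7],"turn":[0,0,0],"claw":0.4},{"slide":[0,0,-0.7],"turn":[0,0,0],"claw":0.4}]'
```

```text
t: 9.07
ee_pos: [0.481, -0.3669, 0.1083]
tool_rot: [[-0.0, 1.0, 0.0], [1.0, 0.0, -0.0], [-0.0, 0.0, -1.0]]
contact_force: [1.9, 0.3, -2.0]
width: 0.0468
grasp_force: 41.5
```

```bash
python3 -m crank '[{"slide":[0,0,-0.05],"turn":[0,0,0],"claw":0.4},{"slide":[0,0,-0.1],"turn":[0,0,0],"claw":0.4},{"slide":[0,0,-0.1],"turn":[0,0,0],"claw":0.4}]'
python3 -m crank '[{"slide":[0,0,-0.05],"turn":[0,0,0],"claw":0.4},{"slide":[0,0,-0.1],"turn":[0,0,0],"claw":0.4},{"slide":[0,0,-0.1],"turn":[0,0,0],"claw":0.4}]'
```

```text
t: 9.45
ee_pos: [0.481, -0.367, 0.1079]
tool_rot: [[0.0, 1.0, 0.0], [1.0, -0.0, -0.0], [-0.0, 0.0, -1.0]]
contact_force: [-1.1, 1.6, 6.6]
width: 0.0468
grasp_force: 42.3
t: 9.82
ee_pos: [0.4809, -0.367, 0.1079]
tool_rot: [[0.0, 1.0, 0.001], [1.0, -0.0, -0.0], [-0.0, 0.001, -1.0]]
contact_force: [-4.1, 3.3, 16.7]
width: 0.0469
grasp_force: 43.2
```

```bash
python3 -m crank '[{"slide":[0,0,0.1],"turn":[0,0,0],"claw":0.4},{"slide":[0,0,0.1],"turn":[0,0,0],"claw":0.6},{"slide":[0,0,0.1],"turn":[0,0,0],"claw":0.8},{"slide":[0,0,0.1],"turn":[0,0,0],"claw":1},{"slide":[0,0,0.1],"turn":[0,0,0],"claw":1},{"slide":[0,0,0.1],"turn":[0,0,0],"claw":1},{"slide":[0,0,1.5],"turn":[0,0,0],"claw":1},{"slide":[0,0,4],"turn":[0,0,0],"claw":1},{"slide":[0,0,7],"turn":[0,0,0],"claw":1},{"slide":[0,0,10],"turn":[0,0,0],"claw":1},{"slide":[0.5,2,12],"turn":[0,0,0],"claw":1},{"slide":[1.6,6.5,12],"turn":[0,0,0],"claw":1}]'
python3 -m crank '[{"slide":[1.2,4.7,0],"turn":[0,0,0],"claw":1},{"slide":[2.3,9.4,0],"turn":[0,0,0],"claw":1},{"slide":[3.5,14.1,0],"turn":[0,0,0],"claw":1},{"slide":[4.7,18.8,0],"turn":[0,0,0],"claw":1},{"slide":[5.9,23.5,0],"turn":[0,0,0],"claw":1},{"slide":[7,28.2,0],"turn":[0,0,0],"claw":1},{"slide":[8.2,32.9,0],"turn":[0,0,0],"claw":1},{"slide":[9.4,37.6,0],"turn":[0,0,0],"claw":1},{"slide":[10.6,42.3,0],"turn":[0,0,0],"claw":1},{"slide":[11.7,46,0],"turn":[0,0,0],"claw":1},{"slide":[12.2,49,0],"turn":[0,0,0],"claw":1},{"slide":[12.2,49,0],"turn":[0,0,0],"claw":1}]'
python3 - <<'E'
from cell import arm
from h import *
s=arm.observe();print(s['t'],s['ee_pos'])
d=arm.snapshot('wrist');np.savez('wrist3.npz',**d);cv2.imwrite('pics/w3.png',d['img'][:,:,::-1])
P=cloud(d)
for lo,hi in [(.07,.095),(.03,.042)]:
    m=((d['depth']>0)&(P[...,2]>lo)&(P[...,2]<hi)&(P[...,0]>.5)&(P[...,0]<.7)&(P[...,1]<.29)).astype(np.uint8);nl,L,st,c=cv2.connectedComponentsWithStats(m)
    for i in range(1,nl):
        if st[i,4]>150: q=P[L==i];print(lo,c[i].round(),st[i,4],q.mean(0).round(4),((q.max(0)+q.min(0))/2).round(4),(q.max(0)-q.min(0)).round(3))
d=arm.snapshot('top');np.savez('top3.npz',**d)
a=cv2.resize(d['img'][200:330,300:540,::-1],None,fx=2.5,fy=2.5);b=cv2.resize(cv2.imread('pics/w3.png'),(520,325))
print(a.shape);cv2.imwrite('pics/c3.png',np.vstack([a[:270],cv2.resize(b,(600,330))[:330]]))
E
```

```text
t: 11.32
ee_pos: [0.4972, -0.3037, 0.2291]
tool_rot: [[0.004, 1.0, 0.004], [1.0, -0.004, -0.003], [-0.003, 0.004, -1.0]]
contact_force: [0.9, 0.0, -0.5]
width: 0.0852
grasp_force: 0.0
t: 12.82
ee_pos: [0.6188, 0.1914, 0.2268]
tool_rot: [[-0.004, 1.0, 0.0], [1.0, 0.004, 0.001], [0.001, 0.0, -1.0]]
contact_force: [-0.6, -0.1, -0.1]
width: 0.0856
grasp_force: 0.0
12.825 [0.61883155 0.19144445 0.22681235]
0.07 [314. 199.] 1388 [0.6192 0.1904 0.0845] [0.6196 0.187  0.0804] [0.042 0.042 0.02 ]
0.03 [321. 130.] 687 [0.6267 0.253  0.0356] [0.6264 0.2521 0.0342] [0.06  0.06  0.008]
(325, 600, 3)
```

View pics/c3.png

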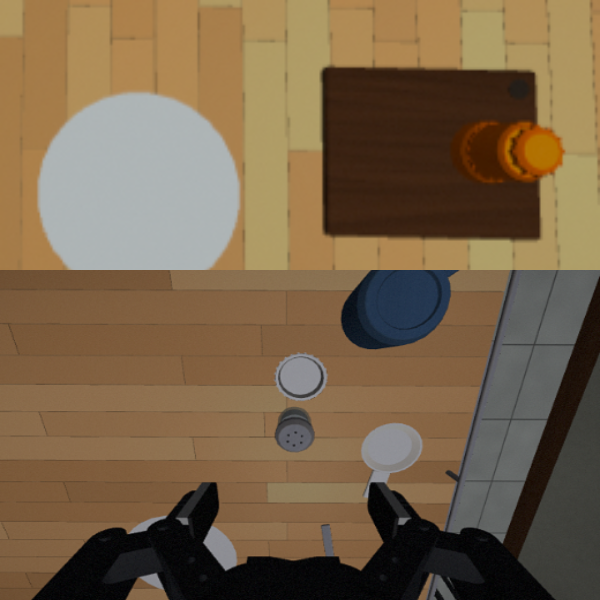

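The grinder stands upright on the board at (485–540,150) in the upper crop, and the shaker at (295,430) in the lower crop is under the tool. I'll descend and grip it.

```bash
python3 -m crank '[{"slide":[0,0,-3],"turn":[0,0,0],"claw":1},{"slide":[0,0,-6],"turn":[0,0,0],"claw":1},{"slide":[0,0,-9],"turn":[0,0,0],"claw":1},{"slide":[0,0,-12],"turn":[0,0,0],"claw":1},{"slide":[0,0,-14.5],"turn":[0,0,0],"claw":1},{"slide":[0,0,-15.7],"turn":[0,0,0],"claw":1},{"slide":[0,0,-16.3],"turn":[0,0,0],"claw":1},{"slide":[0,0,-16.3],"turn":[0,0,0],"claw":1},{"slide":[0,0,-16.3],"turn":[0,0,0],"claw":1},{"slide":[0,0,-16.3],"turn":[0,0,0],"claw":0.6}]'
python3 -m crank '[{"slide":[0,0,0],"turn":[0,0,0],"claw":0.5},{"slide":[0,0,0],"turn":[0,0,0],"claw":0.3},{"slide":[0,0,0],"turn":[0,0,0],"claw":0.3},{"slide":[0,0,0],"turn":[0,0,0],"claw":0.3},{"slide":[0,0,0],"turn":[0,0,0],"claw":0.3}]' 40
```

```text
t: 14.18
ee_pos: [0.6193, 0.1883, 0.064]
tool_rot: [[-0.0, 1.0, 0.001], [1.0, 0.0, 0.0], [0.0, 0.001, -1.0]]
contact_force: [0.1, 0.5, -0.0]
width: 0.0698
grasp_force: 0.0
t: 14.8
ee_pos: [0.6193, 0.1882, 0.0636]
tool_rot: [[0.0, 1.0, 0.001], [1.0, -0.0, 0.0], [0.0, 0.001, -1.0]]
contact_force: [0.7, -0.4, 5.5]
width: 0.0417
grasp_force: 40.2
```

```bash
python3 -m crank '[{"slide":[0,0,0.5],"turn":[0,0,0],"claw":0.3},{"slide":[0,0,2],"turn":[0,0,0],"claw":0.3},{"slide":[0,0,4],"turn":[0,0,0],"claw":0.3},{"slide":[0,0,7],"turn":[0,0,0],"claw":0.3},{"slide":[0,-1,10],"turn":[0,0,0],"claw":0.3},{"slide":[-1.2,-4,10],"turn":[0,0,0],"claw":0.3},{"slide":[-2.4,-8,10],"turn":[0,0,0],"claw":0.3},{"slide":[-3.6,-12,10],"turn":[0,0,0],"claw":0.3},{"slide":[-4.8,-16,10],"turn":[0,0,0],"claw":0.3},{"slide":[-6,-20,10],"turn":[0,0,0],"claw":0.3},{"slide":[-7.2,-24,10],"turn":[0,0,0],"claw":0.3},{"slide":[-8.4,-28,10],"turn":[0,0,0],"claw":0.3}]'
python3 -m crank '[{"slide":[-1.2,-4,0],"turn":[0,0,0],"claw":0.3},{"slide":[-2.4,-8,0],"turn":[0,0,0],"claw":0.3},{"slide":[-3.6,-12,0],"turn":[0,0,0],"claw":0.3},{"slide":[-4.7,-15.5,0],"turn":[0,0,0],"claw":0.3},{"slide":[-5.2,-17.8,0],"turn":[0,0,0],"claw":0.3},{"slide":[-5.4,-18.5,0],"turn":[0,0,0],"claw":0.3},{"slide":[-5.4,-18.5,-1],"turn":[0,0,0],"claw":0.3},{"slide":[-5.4,-18.5,-3],"turn":[0,0,0],"claw":0.3},{"slide":[-5.4,-18.5,-5],"turn":[0,0,0],"claw":0.3},{"slide":[-5.4,-18.5,-6.5],"turn":[0,0,0],"claw":0.3},{"slide":[-5.4,-18.5,-7.3],"turn":[0,0,0],"claw":0.3},{"slide":[-5.4,-18.5,-7.5],"turn":[0,0,0],"claw":0.3}]'
python3 -m crank '[{"slide":[0,0,-0.2],"turn":[0,0,0],"claw":0.3},{"slide":[0,0,-0.4],"turn":[0,0,0],"claw":0.3},{"slide":[0,0,-0.5],"turn":[0,0,0],"claw":0.3},{"slide":[0,0,-0.55],"turn":[0,0,0],"claw":0.3},{"slide":[0,0,-0.6],"turn":[0,0,0],"claw":0.3},{"slide":[0,0,-0.6],"turn":[0,0,0],"claw":0.3}]'
```

```text
t: 16.3
ee_pos: [0.5347, -0.0932, 0.1647]
tool_rot: [[-0.0, 1.0, 0.001], [1.0, 0.0, -0.0], [-0.0, 0.001, -1.0]]
contact_force: [0.7, -1.3, -1.9]
width: 0.0414
grasp_force: 40.7
t: 17.8
ee_pos: [0.481, -0.2765, 0.0879]
tool_rot: [[-0.0, 1.0, -0.001], [1.0, 0.0, 0.0], [0.0, -0.001, -1.0]]
contact_force: [0.1, 0.8, -0.7]
width: 0.0417
grasp_force: 40.7
t: 18.55
ee_pos: [0.481, -0.2769, 0.0823]
tool_rot: [[-0.0, 1.0, 0.0], [1.0, 0.0, -0.0], [-0.0, 0.0, -1.0]]
contact_force: [-0.3, 0.1, -1.4]
width: 0.0418
grasp_force: 40.7
```

```bash
python3 -m crank '[{"slide":[0,0,-0.05],"turn":[0,0,0],"claw":0.3},{"slide":[0,0,-0.1],"turn":[0,0,0],"claw":0.3},{"slide":[0,0,-0.1],"turn":[0,0,0],"claw":0.3}]'
```

```text
t: 18.92
ee_pos: [0.481, -0.2769, 0.0816]
tool_rot: [[0.0, 1.0, 0.0], [1.0, -0.0, -0.0], [-0.0, 0.0, -1.0]]
contact_force: [0.1, 0.9, 3.4]
width: 0.0413
grasp_force: 40.5
```

```bash
python3 -m crank '[{"slide":[0,0,0],"turn":[0,0,0],"claw":0.6},{"slide":[0,0,0],"turn":[0,0,0],"claw":0.8},{"slide":[0,0,0],"turn":[0,0,0],"claw":1},{"slide":[0,0,0],"turn":[0,0,0],"claw":1},{"slide":[0,0,0],"turn":[0,0,0],"claw":1},{"slide":[0,0,1.5],"turn":[0,0,0],"claw":1},{"slide":[0,0,4],"turn":[0,0,0],"claw":1},{"slide":[0,0,7],"turn":[0,0,0],"claw":1},{"slide":[0,0,10],"turn":[0,0,0],"claw":1},{"slide":[0.6,2,12],"turn":[0,0,0],"claw":1},{"slide":[1.7,6,12],"turn":[0,0,0],"claw":1},{"slide":[3,10.9,12],"turn":[0,0,0],"claw":1}]'
python3 -m crank '[{"slide":[1.3,4.7,0],"turn":[0,0,0],"claw":1},{"slide":[2.6,9.4,0],"turn":[0,0,0],"claw":1},{"slide":[3.9,14.1,0],"turn":[0,0,0],"claw":1},{"slide":[5.2,18.8,0],"turn":[0,0,0],"claw":1},{"slide":[6.5,23.5,0],"turn":[0,0,0],"claw":1},{"slide":[7.8,28.2,0],"turn":[0,0,0],"claw":1},{"slide":[9.1,32.9,0],"turn":[0,0,0],"claw":1},{"slide":[10.3,37,0],"turn":[0,0,0],"claw":1},{"slide":[11.2,40.3,0],"turn":[0,0,0],"claw":1},{"slide":[11.6,42,0],"turn":[0,0,0],"claw":1},{"slide":[11.6,42,0],"turn":[0,0,0],"claw":1},{"slide":[11.6,42,0],"turn":[0,0,0],"claw":1}]'
python3 - <<'E'
from cell import arm
from h import *
s=arm.observe();print(s['t'],s['ee_pos'])
d=arm.snapshot('wrist');np.savez('wrist4.npz',**d);cv2.imwrite('pics/w4.png',d['img'][:,:,::-1])
P=cloud(d)
m=((d['depth']>0)&(P[...,2]>.028)&(P[...,2]<.044)&(P[...,0]>.5)&(P[...,0]<.665)&(P[...,1]<.29)).astype(np.uint8);nl,L,st,c=cv2.connectedComponentsWithStats(m)
for i in range(1,nl):
    if st[i,4]>150: q=P[L==i];print(c[i].round(),st[i,4],q.mean(0).round(4),((q.max(0)+q.min(0))/2).round(4),(q.max(0)-q.min(0)).round(3))
d=arm.snapshot('top');np.savez('top4.npz',**d)
a=cv2.resize(d['img'][200:310,300:540,::-1],None,fx=2.5,fy=2.5)
cv2.imwrite('pics/c4.png',np.vstack([a,cv2.resize(cv2.imread('pics/w4.png'),(600,325))]))
E
```

```text
t: 20.42
ee_pos: [0.5112, -0.1676, 0.2028]
tool_rot: [[0.002, 1.0, 0.002], [1.0, -0.002, -0.001], [-0.001, 0.002, -1.0]]
contact_force: [0.6, 0.4, 0.3]
width: 0.0855
grasp_force: 0.0
t: 21.92
ee_pos: [0.6268, 0.2501, 0.2016]
tool_rot: [[0.002, 1.0, -0.0], [1.0, -0.002, -0.001], [-0.001, -0.0, -1.0]]
contact_force: [0.1, -0.4, -0.1]
width: 0.0852
grasp_force: 0.0
21.925 [0.62683581 0.25009384 0.20157312]
[313. 187.] 831 [0.6266 0.2537 0.0346] [0.6268 0.2537 0.0333] [0.061 0.061 0.011]
```

View pics/c4.png

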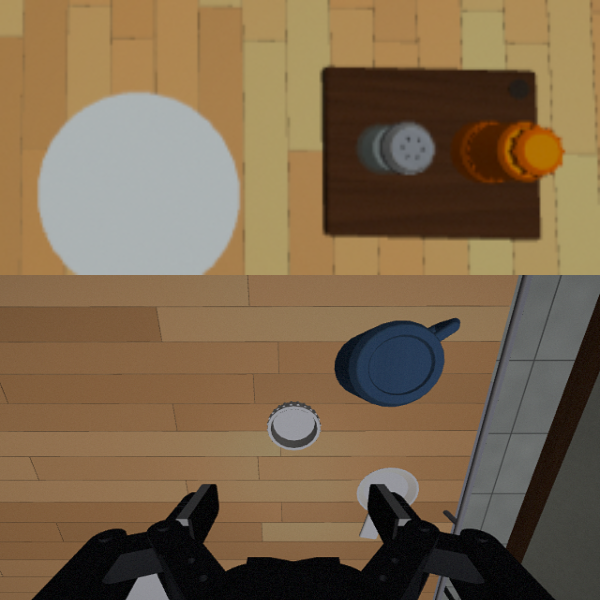

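Both condiments stand on the board at (395,150) and (510,150) in the crop, and the ramekin at (294,427) is clear. I'll descend on it.

```bash
python3 -m crank '[{"slide":[0,0.1,-3],"turn":[0,0,0],"claw":1},{"slide":[0,0.1,-6],"turn":[0,0,0],"claw":1},{"slide":[0,0.1,-9],"turn":[0,0,0],"claw":1},{"slide":[0,0.1,-12],"turn":[0,0,0],"claw":1},{"slide":[0,0.1,-14.5],"turn":[0,0,0],"claw":1},{"slide":[0,0.1,-16.2],"turn":[0,0,0],"claw":1},{"slide":[0,0.1,-17],"turn":[0,0,0],"claw":1},{"slide":[0,0.1,-17.1],"turn":[0,0,0],"claw":1},{"slide":[0,0.1,-17.1],"turn":[0,0,0],"claw":1},{"slide":[0,0.1,-17.1],"turn":[0,0,0],"claw":0.85}]'
python3 -m crank '[{"slide":[0,0,0],"turn":[0,0,0],"claw":0.75},{"slide":[0,0,0],"turn":[0,0,0],"claw":0.5},{"slide":[0,0,0],"turn":[0,0,0],"claw":0.5},{"slide":[0,0,0],"turn":[0,0,0],"claw":0.5}]' 40
```

```text
t: 23.28
ee_pos: [0.6273, 0.2533, 0.0311]
tool_rot: [[-0.0, 1.0, 0.001], [1.0, 0.0, 0.0], [0.0, 0.001, -1.0]]
contact_force: [0.7, 0.1, 0.8]
width: 0.0722
grasp_force: 0.0
t: 23.78
ee_pos: [0.6272, 0.2533, 0.0309]
tool_rot: [[-0.0, 1.0, 0.001], [1.0, 0.0, 0.0], [0.0, 0.001, -1.0]]
contact_force: [-0.8, -0.1, 5.5]
width: 0.0579
grasp_force: 43.8
```

```bash
python3 -m crank '[{"slide":[0,0,0.5],"turn":[0,0,0],"claw":0.5},{"slide":[0,0,2],"turn":[0,0,0],"claw":0.5},{"slide":[0,0,5],"turn":[0,0,0],"claw":0.5},{"slide":[0,0,8],"turn":[0,0,0],"claw":0.5},{"slide":[-1.2,-2,10],"turn":[0,0,0],"claw":0.5},{"slide":[-3.5,-6,10],"turn":[0,0,0],"claw":0.5},{"slide":[-5.9,-10,10],"turn":[0,0,0],"claw":0.5},{"slide":[-8.3,-14,10],"turn":[0,0,0],"claw":0.5},{"slide":[-10.6,-18,10],"turn":[0,0,0],"claw":0.5},{"slide":[-13,-22,10],"turn":[0,0,0],"claw":0.5},{"slide":[-15.3,-26,10],"turn":[0,0,0],"claw":0.5},{"slide":[-17.5,-29.6,10],"turn":[0,0,0],"claw":0.5}]'
python3 -m crank '[{"slide":[-1,-1.8,0],"turn":[0,0,0],"claw":0.5},{"slide":[-1.2,-2.1,0],"turn":[0,0,0],"claw":0.5},{"slide":[-1.2,-2.1,0],"turn":[0,0,0],"claw":0.5},{"slide":[-1.2,-2.1,-1.5],"turn":[0,0,0],"claw":0.5},{"slide":[-1.2,-2.1,-4],"turn":[0,0,0],"claw":0.5},{"slide":[-1.2,-2.1,-6.5],"turn":[0,0,0],"claw":0.5},{"slide":[-1.2,-2.1,-8],"turn":[0,0,0],"claw":0.5},{"slide":[-1.2,-2.1,-8.6],"turn":[0,0,0],"claw":0.5},{"slide":[-1.2,-2.1,-8.6],"turn":[0,0,0],"claw":0.5},{"slide":[-1.2,-2.1,-8.6],"turn":[0,0,0],"claw":0.5}]'
python3 - <<'E'
from cell import arm
from h import *
for n in ['top','scene']:
    d=arm.snapshot(n);np.savez(n+'5.npz',**d);cv2.imwrite('pics/%s5.png'%n,d['img'][:,:,::-1])
a=cv2.imread('pics/top5.png')[190:330,280:520];b=cv2.imread('pics/scene5.png')[80:240,220:440]
cv2.imwrite('pics/c5.png',np.vstack([cv2.resize(a,(480,280)),cv2.resize(b,(480,312))]))
E
```

```text
t: 25.28
ee_pos: [0.4514, -0.0443, 0.1311]
tool_rot: [[0.0, 1.0, 0.001], [1.0, -0.0, -0.0], [-0.0, 0.001, -1.0]]
contact_force: [0.3, -0.6, -1.2]
width: 0.0576
grasp_force: 43.2
t: 26.52
ee_pos: [0.4407, -0.0626, 0.0439]
tool_rot: [[-0.001, 1.0, 0.0], [1.0, 0.001, 0.0], [0.0, 0.0, -1.0]]
contact_force: [-0.1, 0.2, -1.8]
width: 0.0578
grasp_force: 43.5
```

View pics/c5.png

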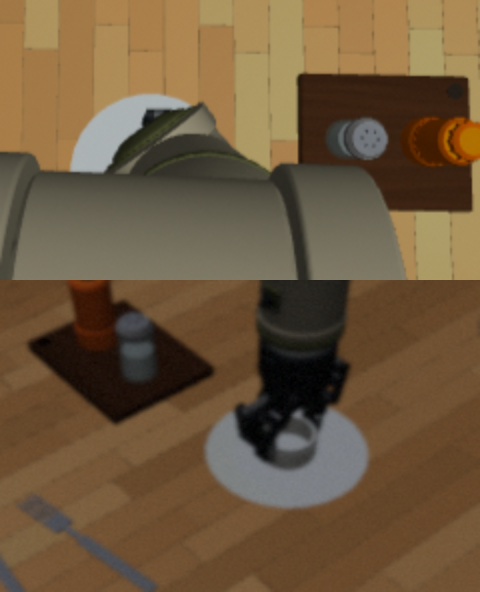

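The scene view shows the ramekin at (290,440) held over the middle of the plate, so I'll lower it gently.

```bash
python3 -m crank '[{"slide":[0,-0.1,-0.2],"turn":[0,0,0],"claw":0.5},{"slide":[0,-0.1,-0.4],"turn":[0,0,0],"claw":0.5},{"slide":[0,-0.1,-0.5],"turn":[0,0,0],"claw":0.5},{"slide":[0,-0.1,-0.6],"turn":[0,0,0],"claw":0.5},{"slide":[0,-0.1,-0.6],"turn":[0,0,0],"claw":0.5},{"slide":[0,-0.1,-0.6],"turn":[0,0,0],"claw":0.5}]'
python3 -m crank '[{"slide":[0,0,-0.05],"turn":[0,0,0],"claw":0.5},{"slide":[0,0,-0.1],"turn":[0,0,0],"claw":0.5},{"slide":[0,0,-0.1],"turn":[0,0,0],"claw":0.5}]'
```

```text
t: 27.38
ee_pos: [0.4401, -0.0649, 0.0385]
tool_rot: [[-0.0, 1.0, -0.0], [1.0, 0.0, 0.0], [0.0, -0.0, -1.0]]
contact_force: [0.5, 0.0, -1.6]
width: 0.0577
grasp_force: 43.5
t: 27.75
ee_pos: [0.4404, -0.0649, 0.0377]
tool_rot: [[-0.0, 1.0, -0.001], [1.0, 0.0, 0.0], [0.0, -0.001, -1.0]]
contact_force: [-0.1, -0.7, -0.7]
width: 0.0578
grasp_force: 43.5
```

```bash
python3 -m crank '[{"slide":[0,0,-0.05],"turn":[0,0,0],"claw":0.5},{"slide":[0,0,-0.1],"turn":[0,0,0],"claw":0.5},{"slide":[0,0,-0.1],"turn":[0,0,0],"claw":0.5}]'
```

```text
t: 28.12
ee_pos: [0.4407, -0.065, 0.0371]
tool_rot: [[-0.0, 1.0, -0.002], [1.0, 0.0, 0.0], [0.0, -0.002, -1.0]]
contact_force: [-0.2, 0.8, -2.4]
width: 0.0578
grasp_force: 43.6
```

```bash
python3 -m crank '[{"slide":[0,0,-0.05],"turn":[0,0,0],"claw":0.5},{"slide":[0,0,-0.1],"turn":[0,0,0],"claw":0.5},{"slide":[0,0,-0.1],"turn":[0,0,0],"claw":0.5}]'
```

```text
t: 28.5
ee_pos: [0.4408, -0.065, 0.0368]
tool_rot: [[0.0, 1.0, -0.002], [1.0, -0.0, 0.0], [0.0, -0.002, -1.0]]
contact_force: [-0.9, 0.5, 6.7]
width: 0.0577
grasp_force: 44.5
```

```bash
python3 -m crank '[{"slide":[0,0,0.05],"turn":[0,0,0],"claw":0.6},{"slide":[0,0,0.05],"turn":[0,0,0],"claw":0.75},{"slide":[0,0,0.1],"turn":[0,0,0],"claw":0.9},{"slide":[0,0,0.2],"turn":[0,0,0],"claw":1},{"slide":[0,0,0.5],"turn":[0,0,0],"claw":1},{"slide":[0,0,2],"turn":[0,0,0],"claw":1},{"slide":[0,0,5],"turn":[0,0,0],"claw":1},{"slide":[0,0,9],"turn":[0,0,0],"claw":1},{"slide":[0,0,13],"turn":[0,0,0],"claw":1},{"slide":[0.5,-2,15],"turn":[0,0,0],"claw":1},{"slide":[1.2,-6,15],"turn":[0,0,0],"claw":1},{"slide":[2,-10.6,15],"turn":[0,0,0],"claw":1}]'
python3 -m crank '[{"slide":[1,-4.5,0],"turn":[0,0,0],"claw":1},{"slide":[1.7,-8.5,0],"turn":[0,0,0],"claw":1},{"slide":[2,-10.6,0],"turn":[0,0,0],"claw":1},{"slide":[2,-10.6,0],"turn":[0,0,0],"claw":1},{"slide":[2,-10.6,0],"turn":[0,0,0],"claw":1},{"slide":[2,-10.6,0],"turn":[0,0,0],"claw":1}]'
python3 - <<'E'
from cell import arm
from h import *
s=arm.observe();print(s['t'],s['ee_pos'])
d=arm.snapshot('wrist');cv2.imwrite('pics/w6.png',d['img'][:,:,::-1])
P=cloud(d)
for lo,hi,x in [(.09,.115,-.31),(.135,.15,-.45)]:
    q=P[(d['depth']>0)&(P[...,2]>lo)&(P[...,2]<hi)&(P[...,0]>.4)&(P[...,0]<.56)&(P[...,1]<-.25+(lo>.1)*-.08)&(P[...,1]>x)]
    if len(q): print(len(q),q.mean(0).round(4),((q.max(0)+q.min(0))/2).round(4),(q.max(0)-q.min(0)).round(3))
d=arm.snapshot('scene');cv2.imwrite('pics/c6.png',np.vstack([cv2.resize(d['img'][80:240,220:440,::-1],(480,312)),cv2.resize(cv2.imread('pics/w6.png'),(480,280))]))
E
```

```text
t: 30.0
ee_pos: [0.4613, -0.171, 0.187]
tool_rot: [[-0.003, 1.0, -0.002], [1.0, 0.003, 0.001], [0.001, -0.002, -1.0]]
contact_force: [-0.2, -0.0, 0.8]
width: 0.0851
grasp_force: 0.0
t: 30.75
ee_pos: [0.4809, -0.2757, 0.1864]
tool_rot: [[-0.001, 1.0, -0.002], [1.0, 0.001, 0.001], [0.001, -0.002, -1.0]]
contact_force: [-1.1, -0.2, 0.9]
width: 0.086
grasp_force: 0.0
30.75 [ 0.48094547 -0.27568013  0.18640335]
2104 [ 0.4811 -0.274   0.1027] [ 0.4812 -0.2779  0.0994] [0.041 0.042 0.019]
947 [ 0.4795 -0.3547  0.1403] [ 0.4793 -0.3559  0.1397] [0.04  0.021 0.009]
```

View pics/c6.png

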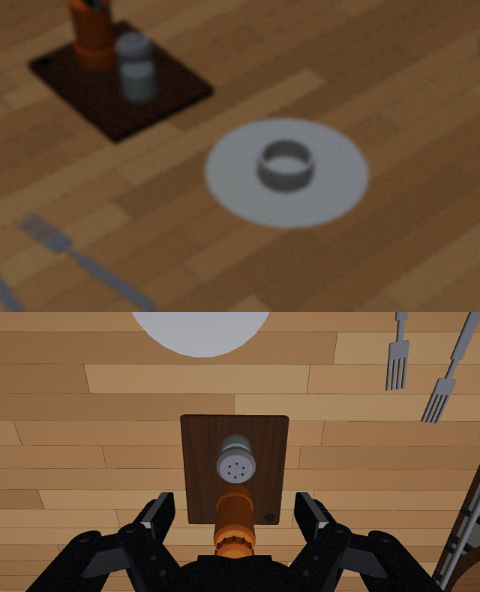

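The ramekin stands at (285,165), centred on the plate, and the shaker and grinder are unmoved on the board. Next I'll put the shaker back.

```bash
python3 -m crank '[{"slide":[0,-0.1,-3],"turn":[0,0,0],"claw":1},{"slide":[0,-0.1,-6],"turn":[0,0,0],"claw":1},{"slide":[0,-0.1,-8.5],"turn":[0,0,0],"claw":1},{"slide":[0,-0.1,-10],"turn":[0,0,0],"claw":1},{"slide":[0,-0.1,-10.5],"turn":[0,0,0],"claw":1},{"slide":[0,-0.1,-10.5],"turn":[0,0,0],"claw":1},{"slide":[0,-0.1,-10.5],"turn":[0,0,0],"claw":0.6},{"slide":[0,-0.1,-10.5],"turn":[0,0,0],"claw":0.5}]'
python3 -m crank '[{"slide":[0,0,0],"turn":[0,0,0],"claw":0.3},{"slide":[0,0,0],"turn":[0,0,0],"claw":0.3},{"slide":[0,0,0],"turn":[0,0,0],"claw":0.3},{"slide":[0,0,0],"turn":[0,0,0],"claw":0.3}]' 40
```

```text
t: 31.85
ee_pos: [0.4813, -0.2781, 0.082]
tool_rot: [[-0.0, 1.0, -0.001], [1.0, 0.0, -0.0], [-0.0, -0.001, -1.0]]
contact_force: [0.4, -1.3, 0.2]
width: 0.0519
grasp_force: 0.0
t: 32.35
ee_pos: [0.4813, -0.2782, 0.082]
tool_rot: [[-0.0, 1.0, -0.001], [1.0, 0.0, 0.0], [0.0, -0.001, -1.0]]
contact_force: [-0.1, 0.8, 6.5]
width: 0.0415
grasp_force: 39.9
```

```bash
python3 -m crank '[{"slide":[0,0,0.5],"turn":[0,0,0],"claw":0.3},{"slide":[0,0,2],"turn":[0,0,0],"claw":0.3},{"slide":[0,0,4],"turn":[0,0,0],"claw":0.3},{"slide":[0,0,7],"turn":[0,0,0],"claw":0.3},{"slide":[0.4,1.3,9],"turn":[0,0,0],"claw":0.3},{"slide":[1.5,5,9],"turn":[0,0,0],"claw":0.3},{"slide":[2.7,9,9],"turn":[0,0,0],"claw":0.3},{"slide":[3.9,13,9],"turn":[0,0,0],"claw":0.3},{"slide":[5,17,9],"turn":[0,0,0],"claw":0.3},{"slide":[6.2,21,9],"turn":[0,0,0],"claw":0.3},{"slide":[7.4,25,9],"turn":[0,0,0],"claw":0.3},{"slide":[8.6,29,9],"turn":[0,0,0],"claw":0.3}]'
python3 -m crank '[{"slide":[1.2,4,0],"turn":[0,0,0],"claw":0.3},{"slide":[2.4,8,0],"turn":[0,0,0],"claw":0.3},{"slide":[3.6,12,0],"turn":[0,0,0],"claw":0.3},{"slide":[4.6,15.5,0],"turn":[0,0,0],"claw":0.3},{"slide":[5.2,17.3,0],"turn":[0,0,0],"claw":0.3},{"slide":[5.2,17.5,0],"turn":[0,0,0],"claw":0.3},{"slide":[5.2,17.5,-1.5],"turn":[0,0,0],"claw":0.3},{"slide":[5.2,17.5,-4],"turn":[0,0,0],"claw":0.3},{"slide":[5.2,17.5,-6.5],"turn":[0,0,0],"claw":0.3},{"slide":[5.2,17.5,-8.7],"turn":[0,0,0],"claw":0.3},{"slide":[5.2,17.5,-9.9],"turn":[0,0,0],"claw":0.3},{"slide":[5.2,17.5,-10.1],"turn":[0,0,0],"claw":0.3}]'
python3 -m crank '[{"slide":[0,0,0],"turn":[0,0,0],"claw":0.3},{"slide":[0,0,0],"turn":[0,0,0],"claw":0.3},{"slide":[0,0,0],"turn":[0,0,0],"claw":0.3}]'
```

```text
t: 33.85
ee_pos: [0.5671, 0.0134, 0.1724]
tool_rot: [[0.0, 1.0, -0.002], [1.0, -0.0, 0.0], [0.0, -0.002, -1.0]]
contact_force: [1.0, 0.6, -1.6]
width: 0.0413
grasp_force: 40.7
t: 35.35
ee_pos: [0.6187, 0.1863, 0.0697]
tool_rot: [[0.001, 1.0, -0.003], [1.0, -0.001, -0.0], [-0.0, -0.003, -1.0]]
contact_force: [-0.4, -0.4, -1.3]
width: 0.0414
grasp_force: 40.7
t: 35.72
ee_pos: [0.6192, 0.1872, 0.071]
tool_rot: [[-0.0, 1.0, -0.001], [1.0, 0.0, 0.001], [0.001, -0.001, -1.0]]
contact_force: [-0.0, -0.1, -2.4]
width: 0.0415
grasp_force: 40.7
```

Position is good to under a millimetre. Lowering the last 7 mm.

```bash
python3 -m crank '[{"slide":[0,0,-0.2],"turn":[0,0,0],"claw":0.3},{"slide":[0,0,-0.4],"turn":[0,0,0],"claw":0.3},{"slide":[0,0,-0.5],"turn":[0,0,0],"claw":0.3},{"slide":[0,0,-0.6],"turn":[0,0,0],"claw":0.3},{"slide":[0,0,-0.6],"turn":[0,0,0],"claw":0.3},{"slide":[0,0,-0.6],"turn":[0,0,0],"claw":0.3}]'
python3 -m crank '[{"slide":[0,0,-0.05],"turn":[0,0,0],"claw":0.3},{"slide":[0,0,-0.1],"turn":[0,0,0],"claw":0.3},{"slide":[0,0,-0.1],"turn":[0,0,0],"claw":0.3}]'
```

```text
t: 36.48
ee_pos: [0.619, 0.187, 0.0645]
tool_rot: [[0.0, 1.0, -0.002], [1.0, -0.0, 0.0], [0.0, -0.002, -1.0]]
contact_force: [0.1, 0.5, -1.7]
width: 0.0416
grasp_force: 40.7
t: 36.85
ee_pos: [0.6191, 0.187, 0.064]
tool_rot: [[0.0, 1.0, -0.002], [1.0, -0.0, 0.001], [0.001, -0.002, -1.0]]
contact_force: [-1.3, -0.3, 5.5]
width: 0.0416
grasp_force: 40.5
```

```bash
python3 -m crank '[{"slide":[0,0,0],"turn":[0,0,0],"claw":0.6},{"slide":[0,0,0],"turn":[0,0,0],"claw":0.8},{"slide":[0,0,0],"turn":[0,0,0],"claw":1},{"slide":[0,0,0],"turn":[0,0,0],"claw":1},{"slide":[0,0,0],"turn":[0,0,0],"claw":1},{"slide":[0,0,1.5],"turn":[0,0,0],"claw":1},{"slide":[0,0,4],"turn":[0,0,0],"claw":1},{"slide":[0,0,7],"turn":[0,0,0],"claw":1},{"slide":[0,0,10],"turn":[0,0,0],"claw":1},{"slide":[-0.5,-2,13],"turn":[0,0,0],"claw":1},{"slide":[-1.5,-6,14],"turn":[0,0,0],"claw":1},{"slide":[-2.7,-10.7,14],"turn":[0,0,0],"claw":1}]'
python3 -m crank '[{"slide":[-1.2,-4.7,0],"turn":[0,0,0],"claw":1},{"slide":[-2.3,-9.4,0],"turn":[0,0,0],"claw":1},{"slide":[-3.5,-14.1,0],"turn":[0,0,0],"claw":1},{"slide":[-4.7,-18.8,0],"turn":[0,0,0],"claw":1},{"slide":[-5.8,-23.5,0],"turn":[0,0,0],"claw":1},{"slide":[-7,-28.2,0],"turn":[0,0,0],"claw":1},{"slide":[-8.2,-32.9,0],"turn":[0,0,0],"claw":1},{"slide":[-9.4,-37.6,0],"turn":[0,0,0],"claw":1},{"slide":[-10.5,-42,0],"turn":[0,0,0],"claw":1},{"slide":[-11.1,-44.7,0],"turn":[0,0,0],"claw":1},{"slide":[-11.1,-44.7,0],"turn":[0,0,0],"claw":1},{"slide":[-11.1,-44.7,0],"turn":[0,0,0],"claw":1}]'
python3 -m crank '[{"slide":[0,0,0],"turn":[0,0,0],"claw":1},{"slide":[0,0,0],"turn":[0,0,0],"claw":1},{"slide":[0,0,0],"turn":[0,0,0],"claw":1}]'
python3 - <<'E'
from cell import arm
from h import *
d=arm.snapshot('wrist');P=cloud(d)
q=P[(d['depth']>0)&(P[...,2]>.136)&(P[...,2]<.155)&(P[...,0]>.44)&(P[...,0]<.53)&(P[...,1]<-.33)&(P[...,1]>-.42)]
print(len(q),q.mean(0).round(4),((q.max(0)+q.min(0))/2).round(4),(q.max(0)-q.min(0)).round(3))
d=arm.snapshot('top');cv2.imwrite('pics/c7.png',cv2.resize(d['img'][110:330,130:540,::-1],None,fx=1.9,fy=1.9))
E
```

```text
t: 38.35
ee_pos: [0.5922, 0.0794, 0.2053]
tool_rot: [[-0.002, 1.0, 0.0], [1.0, 0.002, 0.001], [0.001, 0.0, -1.0]]
contact_force: [0.8, -0.5, 0.2]
width: 0.0854
grasp_force: 0.0
t: 39.85
ee_pos: [0.481, -0.3664, 0.2038]
tool_rot: [[-0.0, 1.0, -0.002], [1.0, 0.0, 0.001], [0.001, -0.002, -1.0]]
contact_force: [-0.6, 0.0, 0.3]
width: 0.0853
grasp_force: 0.0
t: 40.22
ee_pos: [0.4813, -0.3665, 0.2035]
tool_rot: [[-0.001, 1.0, -0.002], [1.0, 0.001, 0.0], [0.0, -0.002, -1.0]]
contact_force: [0.6, -0.3, 0.4]
width: 0.0855
grasp_force: 0.0
2109 [ 0.4795 -0.3642  0.1415] [ 0.4796 -0.3666  0.1403] [0.04  0.041 0.009]
```

View pics/c7.png

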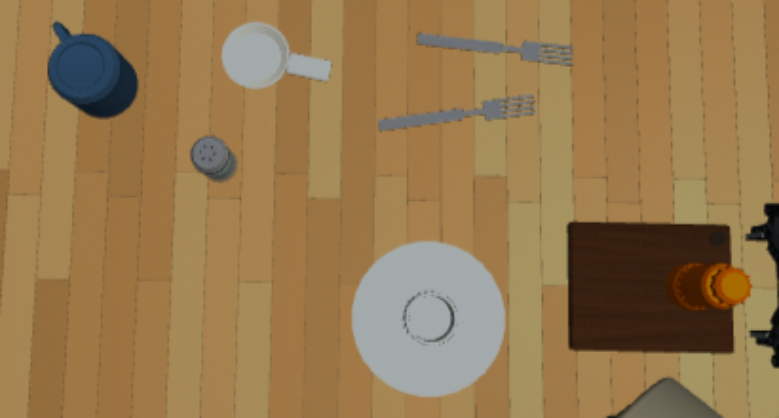

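The shaker stands at its start (212,157), the ramekin is centred on the plate (428,318), and the grinder is still on the board (715,287). I'll grip the grinder at a TCP height of 0.108 m.

```bash
python3 -m crank '[{"slide":[0,0,-3],"turn":[0,0,0],"claw":1},{"slide":[0,0,-6],"turn":[0,0,0],"claw":1},{"slide":[0,0,-8],"turn":[0,0,0],"claw":1},{"slide":[0,0,-9.2],"turn":[0,0,0],"claw":1},{"slide":[0,0,-9.6],"turn":[0,0,0],"claw":1},{"slide":[0,0,-9.6],"turn":[0,0,0],"claw":1},{"slide":[0,0,-9.6],"turn":[0,0,0],"claw":0.7},{"slide":[0,0,-9.6],"turn":[0,0,0],"claw":0.6}]'
python3 -m crank '[{"slide":[0,0,0],"turn":[0,0,0],"claw":0.4},{"slide":[0,0,0],"turn":[0,0,0],"claw":0.4},{"slide":[0,0,0],"turn":[0,0,0],"claw":0.4},{"slide":[0,0,0],"turn":[0,0,0],"claw":0.4}]' 40
```

```text
t: 41.32
ee_pos: [0.4812, -0.3671, 0.108]
tool_rot: [[-0.0, 1.0, -0.001], [1.0, 0.0, -0.0], [-0.0, -0.001, -1.0]]
contact_force: [-0.3, -0.5, 0.2]
width: 0.0519
grasp_force: 0.0
t: 41.82
ee_pos: [0.4811, -0.3672, 0.1082]
tool_rot: [[0.0, 1.0, -0.001], [1.0, -0.0, -0.0], [-0.0, -0.001, -1.0]]
contact_force: [-0.7, 0.1, 4.8]
width: 0.0471
grasp_force: 40.7
```

```bash
python3 -m crank '[{"slide":[0,0,0.5],"turn":[0,0,0],"claw":0.4},{"slide":[0,0,2],"turn":[0,0,0],"claw":0.4},{"slide":[0,0,4],"turn":[0,0,0],"claw":0.4},{"slide":[0,0,7],"turn":[0,0,0],"claw":0.4},{"slide":[0,0,10],"turn":[0,0,0],"claw":0.4},{"slide":[0.1,1,11],"turn":[0,0,0],"claw":0.4},{"slide":[0.5,4,11],"turn":[0,0,0],"claw":0.4},{"slide":[1,8,11],"turn":[0,0,0],"claw":0.4},{"slide":[1.6,12,11],"turn":[0,0,0],"claw":0.4},{"slide":[2.1,16,11],"turn":[0,0,0],"claw":0.4},{"slide":[2.6,20,11],"turn":[0,0,0],"claw":0.4},{"slide":[3.1,24,11],"turn":[0,0,0],"claw":0.4}]'
python3 -m crank '[{"slide":[0.5,4,0],"turn":[0,0,0],"claw":0.4},{"slide":[1,8,0],"turn":[0,0,0],"claw":0.4},{"slide":[1.6,12,0],"turn":[0,0,0],"claw":0.4},{"slide":[2.1,16,0],"turn":[0,0,0],"claw":0.4},{"slide":[2.6,20,0],"turn":[0,0,0],"claw":0.4},{"slide":[3.1,24,0],"turn":[0,0,0],"claw":0.4},{"slide":[3.7,28,0],"turn":[0,0,0],"claw":0.4},{"slide":[4.2,32,0],"turn":[0,0,0],"claw":0.4},{"slide":[4.7,36,0],"turn":[0,0,0],"claw":0.4},{"slide":[5.1,38.5,0],"turn":[0,0,0],"claw":0.4},{"slide":[5.1,39.3,0],"turn":[0,0,0],"claw":0.4},{"slide":[5.1,39.3,0],"turn":[0,0,0],"claw":0.4}]'
python3 -m crank '[{"slide":[0,0,-1],"turn":[0,0,0],"claw":0.4},{"slide":[0,0,-3],"turn":[0,0,0],"claw":0.4},{"slide":[0,0,-6],"turn":[0,0,0],"claw":0.4},{"slide":[0,0,-9],"turn":[0,0,0],"claw":0.4},{"slide":[0,0,-11],"turn":[0,0,0],"claw":0.4},{"slide":[0,0,-11.9],"turn":[0,0,0],"claw":0.4},{"slide":[0,0,-12.1],"turn":[0,0,0],"claw":0.4},{"slide":[0,0,-12.1],"turn":[0,0,0],"claw":0.4},{"slide":[0,0,-12.1],"turn":[0,0,0],"claw":0.4}]'
```

```text
t: 43.32
ee_pos: [0.5116, -0.1248, 0.2173]
tool_rot: [[-0.001, 1.0, -0.003], [1.0, 0.001, 0.001], [0.001, -0.003, -1.0]]
contact_force: [0.4, -0.7, -1.9]
width: 0.0469
grasp_force: 41.5
t: 44.82
ee_pos: [0.5627, 0.2652, 0.2174]
tool_rot: [[0.0, 1.0, -0.002], [1.0, -0.0, -0.0], [-0.0, -0.002, -1.0]]
contact_force: [-0.6, -0.9, -1.4]
width: 0.0466
grasp_force: 41.5
t: 45.95
ee_pos: [0.5633, 0.2662, 0.0972]
tool_rot: [[-0.0, 1.0, -0.001], [1.0, 0.0, 0.001], [0.001, -0.001, -1.0]]
contact_force: [0.2, -0.1, -1.9]
width: 0.0468
grasp_force: 41.5
```

```bash
python3 -m crank '[{"slide":[0,0,-0.2],"turn":[0,0,0],"claw":0.4},{"slide":[0,0,-0.4],"turn":[0,0,0],"claw":0.4},{"slide":[0,0,-0.5],"turn":[0,0,0],"claw":0.4},{"slide":[0,0,-0.6],"turn":[0,0,0],"claw":0.4},{"slide":[0,0,-0.6],"turn":[0,0,0],"claw":0.4},{"slide":[0,0,-0.6],"turn":[0,0,0],"claw":0.4}]'
python3 -m crank '[{"slide":[0,0,-0.05],"turn":[0,0,0],"claw":0.4},{"slide":[0,0,-0.1],"turn":[0,0,0],"claw":0.4},{"slide":[0,0,-0.1],"turn":[0,0,0],"claw":0.4}]'
```

```text
t: 46.7
ee_pos: [0.563, 0.2659, 0.0904]
tool_rot: [[0.0, 1.0, -0.002], [1.0, -0.0, 0.0], [0.0, -0.002, -1.0]]
contact_force: [-0.0, 0.5, -1.7]
width: 0.047
grasp_force: 41.6
t: 47.08
ee_pos: [0.563, 0.266, 0.0902]
tool_rot: [[0.0, 1.0, -0.002], [1.0, -0.0, 0.001], [0.001, -0.002, -1.0]]
contact_force: [-2.9, -1.0, 7.7]
width: 0.047
grasp_force: 42.4
```

Contact made. I'll release, raise the arm and check the result.

```bash
python3 -m crank '[{"slide":[0,0,0],"turn":[0,0,0],"claw":0.6},{"slide":[0,0,0],"turn":[0,0,0],"claw":0.8},{"slide":[0,0,0],"turn":[0,0,0],"claw":1},{"slide":[0,0,0],"turn":[0,0,0],"claw":1},{"slide":[0,0,0],"turn":[0,0,0],"claw":1},{"slide":[0,0,1.5],"turn":[0,0,0],"claw":1},{"slide":[0,0,4],"turn":[0,0,0],"claw":1},{"slide":[0,0,7],"turn":[0,0,0],"claw":1},{"slide":[0,0,10],"turn":[0,0,0],"claw":1},{"slide":[0,0,13],"turn":[0,0,0],"claw":1},{"slide":[0,0,16],"turn":[0,0,0],"claw":1},{"slide":[-2,-1,19],"turn":[0,0,0],"claw":1}]'
python3 -m crank '[{"slide":[-2,4,0],"turn":[0,0,0],"claw":1},{"slide":[-5,8,0],"turn":[0,0,0],"claw":1},{"slide":[-8,12,0],"turn":[0,0,0],"claw":1},{"slide":[-11,16,0],"turn":[0,0,0],"claw":1},{"slide":[-14,20,0],"turn":[0,0,0],"claw":1},{"slide":[-17,24,0],"turn":[0,0,0],"claw":1},{"slide":[-20,28,0],"turn":[0,0,0],"claw":1},{"slide":[-22,31,0],"turn":[0,0,0],"claw":1},{"slide":[-22,31,0],"turn":[0,0,0],"claw":1},{"slide":[-22,31,0],"turn":[0,0,0],"claw":1}]'
python3 - <<'E'
from cell import arm
from h import *
for n in ['top','scene']:
    d=arm.snapshot(n);np.savez(n+'0e.npz',**d);e=dict(np.load(n+'0.npz'))
    for t,x in (('start',e),('end',d)):
        P=cloud(x);on=(x['depth']>0)&(P[...,0]>.3)&(P[...,0]<.8)&(abs(P[...,1])<.5)
        for nm,lo,hi,bx in [('grinder',.116,.135,(.53,.6,.23,.3)),('shaker',.07,.095,(.59,.65,.15,.22)),('mug',.085,.105,(.65,.78,.28,.38))]:
            q=P[on&(P[...,2]>lo)&(P[...,2]<hi)&(P[...,0]>bx[0])&(P[...,0]<bx[1])&(P[...,1]>bx[2])&(P[...,1]<bx[3])]
            print(n,t,nm,len(q),q.mean(0).round(4) if len(q) else '')
    cv2.imwrite('pics/e%s.png'%n,d['img'][:,:,::-1])
E
```

```text
t: 48.58
ee_pos: [0.5435, 0.2561, 0.2813]
tool_rot: [[-0.0, 1.0, -0.001], [1.0, 0.0, 0.0], [0.0, -0.001, -1.0]]
contact_force: [-0.2, -0.0, 0.9]
width: 0.0857
grasp_force: 0.0
t: 49.82
ee_pos: [0.3234, 0.5652, 0.2802]
tool_rot: [[0.001, 1.0, -0.002], [1.0, -0.001, 0.0], [0.0, -0.002, -1.0]]
contact_force: [0.3, 0.8, 0.8]
width: 0.0854
grasp_force: 0.0
top start grinder 296 [0.5624 0.2649 0.1233]
top start shaker 322 [0.6187 0.1849 0.0845]
top start mug 1043 [0.7136 0.3279 0.092 ]
top end grinder 291 [0.5619 0.265  0.1236]
top end shaker 322 [0.6184 0.1848 0.0844]
top end mug 1051 [0.7137 0.3276 0.092 ]
scene start grinder 389 [0.5658 0.2676 0.1224]
scene start shaker 428 [0.625  0.1898 0.0831]
scene start mug 2142 [0.7177 0.3314 0.0912]
scene end grinder 390 [0.5653 0.2675 0.1225]
scene end shaker 429 [0.6244 0.1897 0.0831]
scene end mug 2131 [0.7176 0.3313 0.0912]
```

View pics/etop.png

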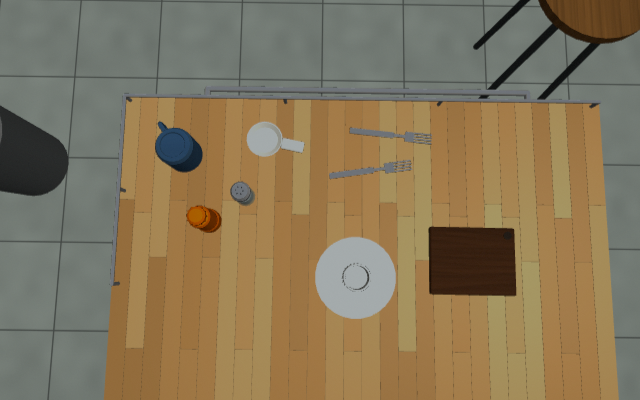

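The grinder (205,218) and shaker (241,192) are back within 1 mm of their start. The ramekin is in the middle of the plate at (355,277), and nothing else moved.

```bash
python3 -c "
from cell import arm
print(arm.finish_job())"
```

```text
the job is handed in; nothing more can be done
None
```

The job is handed in at about 50 s: the ramekin stands in the middle of the plate, the grinder and shaker are back within 1 mm of where they started, and in the final pictures the mug, spoon rest and forks had not moved.

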